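Cull the misshapen brackets onto the rework rail

ROBOT

A 6-joint arm with a two-finger parallel gripper is mounted at the origin on the work surface. World frame = base frame: x ahead of the robot, y to its left, z up, the work surface at z = 0. Lengths are in m, angles in rad, forces in N, time in s.
With the tool pointing down it reaches from about 0.35 to 0.975 m from the base axis. Payload 4.9 kg.
Tool frame: the origin (TCP) lies between the finger pads; the fingertips stand 17 mm ahead of it and the grasp point (between the pads) lies 2 mm behind it; z points along the fingers, x is the direction in which the jaws open and shut, and the axes are right-handed (so a half turn about z gives the same grasp; the last joint's range is limited). The gripper opens to 85 mm and grips with 20 to 120 N. Pads are 22 mm wide; open, the fingers measure 114 mm over their backs; the gripper's body (76 mm by 85 mm) begins 54 mm behind the grasp point. The pads swing forward as they close: fully open they stand 13 mm farther back than shut.
Start: joints at [-1.358, 0.053, 1.613, -0, 1.476, -0.119], TCP at [0.204, -0.591, 0.248] pointing down, gripper open.
Joint ranges: [-3.01, 3.01], [-1.01, 2.22], [0.06, 2.58], [-1.02, 4.17], [0.09, 2.62], [-3.14, 3.14]. Speed limits (rad/s): [2.57, 2.57, 3.14, 3.14, 3.14, 3.14].

INTERFACE

Orientations are given as a 3x3 rotation matrix whose columns are the frame's x, y, z axes.
In Python, from station import telemetry, optics, finish_job gives the robot as it stands.
- The arm moves only by the tool step_arm, never from a script. Its argument "targets" is a list that holds one entry, the list of rows, each a list of 5 numbers: the gripper command: -1 is shut, 1 is fully open, values between are in proportion, then the shift along the tool's x, y, z as a fraction of full scale, then the turn about the tool's z as a fraction of full scale. In form: [[[gripper, dx, dy, dz, roll], ...]]. A call has 1 to 8 rows; each row is the pose to reach, as a shift and turn from the pose measured when the call began, along the tool's axes at that moment; what a row does not reach only later rows make up. Full scale, the value 1, is 300 mm for a shift and 0.5 rad for a turn. A row lasts 1/8 s, in which the tool goes at most 62.5 mm and 10.7 degrees, less where a joint would pass 70% of its speed; a pose out of reach is approached as far as the arm can. A call with a number of a shift or a turn outside -1 to 1 is refused whole. A call with a gripper value outside its range is refused whole. The fingers move at their own pace and stop on an object; "newtons" is the grip in N (left out, the last holds). Time passes only in rows, so rows that repeat a pose let the fingers close. It gives the time, the measured TCP pose, the force and the opening at its end, in the units of the state.
- telemetry.observe(): the state, without advancing time (a new reading comes with each control period).
- optics.camera(name): name is "side" or "top" or "wrist"; returns (picture, depth): 400x640x3 uint8, blue, green, red; 400x640 float32, m along the optical axis (not along the pixel's ray), 0 where there is no reading.
- optics.get_calibration(name): a dict with "fx", "fy", "cx", "cy" (pixels), "R" (3x3) and "t" (3): a world point X has camera coordinates R X + t. Camera axes: x right, y down, z forward; pixel columns grow to the right and rows downward; lengths in m; the calibration is good to about 2 mm. A picture is of the moment at which its call begins: read the wrist's pose just before it. get_calibration takes no time and is no camera call; for the wrist camera it gives the pose at the moment of the call.
- finish_job(): hands the job in, once; it reports no verdict.
The state is a dict: "clock": time; "q": joint angles; "joint_velocities": joint speeds; "joint_torque": joint torques, N m; "ee_pos": TCP position; "ee_rot": TCP orientation; "contact_force": force on the tool from outside, world axes, zero at the start; "wrist_torque": the same for the moment, N m; "opening": finger opening in m.
Only numpy, scipy, OpenCV 4.12 (cv2) and the standard library are available. Lean on these libraries where they do the work, as an engineer would, in place of code of your own. Each camera call takes 0.05 s, during which the arm holds its last target.

TASK

Six flat U-shaped brackets lean in the wire rack: four are alike, one is too short and one has a bent leg. Take the two odd ones out and hang them astride the bar of the rework rail, crossbar resting on it and one leg down each side, and let go. Leave the four good brackets in their places in the rack, and do not bump the lamp or push aside the other things on the bench.

Things in the scene. Friction and masses are not known exactly. Their poses are not given: they have to be found in the camera images.
- rack: Fixed dark steel wire rack, 270 mm (y) by 250 mm (x); origin on the bench. Three rows of two places, leaning 35 degrees from vertical, tops towards the rack's -x (roughly to the robot). Feet stand at rack x = -40, 50, 140 mm, y = -62.5, 62.5 mm, 20 mm above the bench. Rows are 74 mm apart face to face. Which bracket is where varies, and rack and rail may change sides.
- rack_wire (a point): Middle of the middle row's retaining wire (6 mm thick, along rack y). Each row has one in front of the legs, 22 mm up the lean from the ledge and 4 mm clear of the plate, so a bracket must be drawn at least 30 mm out along its own lean before it is turned or moved sideways.
- rack_ribs (a point): Middle row, y = 62.5 mm place: midway between the two thin ribs that carry a bracket's legs from below. Every place has two such ribs, 34 mm either side of its middle and 78 mm long up the lean; between them is free room for a finger.
- rail: Fixed rework rail: a level steel bar 12 mm thick and 240 mm long along the rail's y, its top 150 mm above the bench, carried by a 12 mm post at each end (y = -120 and +120 mm) on small feet. Nothing stands above the bar. Origin on the bench under the middle of the bar.
- rail_mid (a point): Top of the rail's bar at mid-length, 150 mm above the bench.
- bracket_1: Sound bracket: flat aluminium U of 6 mm plate, opening downwards, 90 mm wide and 105 mm tall: a crossbar 90 mm long and 22 mm deep on two straight legs 22 mm wide and 83 mm long, 46 mm apart. 95 g. Origin: midway between the feet, at foot level; z up the legs (top edge at 105 mm), x the plate's normal, y along the crossbar. It stays in the rack.
- bracket_2: Sound bracket, the same as bracket_1; it stays in the rack.
- bracket_3: Sound bracket, the same as bracket_1; it stays in the rack.
- bracket_4: Sound bracket, the same as bracket_1; it stays in the rack.
- bracket_5: Odd bracket, too short: like a sound one, but its legs are only 55 mm long, so it is 77 mm tall (crossbar top edge at z = 77 mm). About 75 g. Origin and axes as for bracket_1. To be hung on the rail.
- bracket_6: Odd bracket, bent: 105 mm tall like a sound one, but the lower 48 mm of the leg on its +y side is bent outwards by 25 degrees in the plane of the plate, so that its foot sticks out about 20 mm. About 95 g. Origin (midway between where straight legs would stand) and axes as for bracket_1. To be hung on the rail.
- bracket_5_saddle (a point): Middle of the underside of bracket_5's crossbar, 55 mm up from its origin along its z: the spot that comes to rest on the bar; the crossbar's top edge is 22 mm further up.
- bracket_6_saddle (a point): Middle of the underside of bracket_6's crossbar, 83 mm up from its origin along its z: the spot that comes to rest on the bar; the crossbar's top edge is 22 mm further up.
- lamp: Fixed desk lamp, 290 mm tall, beyond the middle of the bench: domed foot 110 mm across, two thin stems, a domed head 72 mm across, 30 mm to the lamp's -x side of the foot. Origin under its foot. Not to be bumped.
- spool: Solder spool standing on the bench on the far side of the rail, 60 mm across, 54 mm tall; origin under its middle. Leave it alone.
- meter: Multimeter lying flat, 140 x 72 mm, 38 mm tall, on the bench on the robot's side of the rail; origin under its middle. Leave it alone.
- driver: Screwdriver, 170 mm long, lying on the bench below the bar, about along it, under 40 mm high; origin near mid-length. Leave it alone.
Things that resemble listed ones, but are neither listed nor needed, are in the scene too. Leave any purple or yellow look-alike of the bracket_1 alone.

How it is judged:
By the outcome, as a careful person would: the job done as asked, in the order asked, and still so for the second after the job is handed in, with the robot touching nothing.
It also fails if it takes over 64 s, if anything falls off the work surface, if the arm or the gripper's body presses on something with over 40 N, if the wrist force passes 120 N, or if a joint passes its speed limit or range.

## Working session

There is one attempt and no reset: what is moved stays moved. The work goes in short steps, Python scripts to look and compute and a tool call to move; the robot and the scene stay as the last step left them, time stands still between calls to the robot, and variables do not carry over. Pictures are saved under pics/ and viewed, and the job is handed in when it is done.

Besides the shell and the picture viewer there is one more tool, called after "Emit:" by a JSON object that holds its "fn" and its "kwargs". step_arm: Moves the arm, as the interface text tells. Its arguments: {"type":"object","properties":{"targets":{"type":"array","items":{"type":"array","items":{"type":"array","items":{"type":"number"}}}},"newtons":{"type":"number"}},"required":["targets"]}

```bash
mkdir -p pics; ls; cat > h.py <<'E'
import numpy as np, cv2, json
from station import telemetry, optics, finish_job
def snap(n,tag):
    c=optics.get_calibration(n); p,d=optics.camera(n)
    np.savez(f'{tag}_{n}.npz',p=p,d=d,**{k:np.array(v) for k,v in c.items()})
    cv2.imwrite(f'pics/{tag}_{n}.png',p); return p,d,c
def load(n,tag):
    z=np.load(f'{tag}_{n}.npz'); return z['p'],z['d'],{k:z[k] for k in ('fx','fy','cx','cy','R','t')}
def unproj(c,u,v,d):
    pc=np.stack([(u-c['cx'])/c['fx']*d,(v-c['cy'])/c['fy']*d,d*np.ones_like(u,dtype=float)],-1)
    return (pc-c['t'])@np.array(c['R'])
def cloud(d,c):
    v,u=np.indices(d.shape); return unproj(c,u.astype(float),v.astype(float),d)
def proj(c,X):
    q=np.asarray(X)@np.array(c['R']).T+c['t']; return np.stack([c['fx']*q[...,0]/q[...,2]+c['cx'],c['fy']*q[...,1]/q[...,2]+c['cy']],-1)
E
python3 - <<'E'
from h import *
s=telemetry.observe()
for k,v in s.items(): print(k,np.round(v,3).tolist())
for n in('side','top','wrist'):
    p,d,c=snap(n,'a'); print(n,{k:np.round(v,3).tolist() for k,v in c.items()})
E
```

```text
pics
clock 0.0
q [-1.358, 0.053, 1.614, -0.0, 1.476, -0.119]
joint_velocities [0.001, -0.0, -0.001, -0.001, -0.002, -0.001]
joint_torque [-0.0, -39.368, -37.018, -0.0, 0.007, 0.0]
ee_pos [0.203, -0.59, 0.247]
ee_rot [[0.326, -0.945, -0.0], [-0.945, -0.326, 0.002], [-0.002, -0.0, -1.0]]
contact_force [0.959, 0.029, -0.795]
wrist_torque [0.042, 0.024, 0.047]
opening 0.085
side {'fx': 485.927, 'fy': 485.927, 'cx': 317.587, 'cy': 199.936, 'R': [[0.996, -0.093, 0.018], [-0.056, -0.731, -0.68], [0.076, 0.676, -0.733]], 't': [-0.524, 0.05, 1.399]}
top {'fx': 382.55, 'fy': 382.55, 'cx': 323.425, 'cy': 195.99, 'R': [[-0.01, -1.0, -0.019], [-0.998, 0.011, -0.057], [0.057, 0.019, -0.998]], 't': [-0.047, 0.517, 1.364]}
wrist {'fx': 285.765, 'fy': 285.765, 'cx': 314.69, 'cy': 198.322, 'R': [[0.326, -0.945, -0.002], [-0.9, -0.311, 0.306], [-0.29, -0.098, -0.952]], 't': [-0.624, -0.04, 0.381]}
```

View pics/a_side.png

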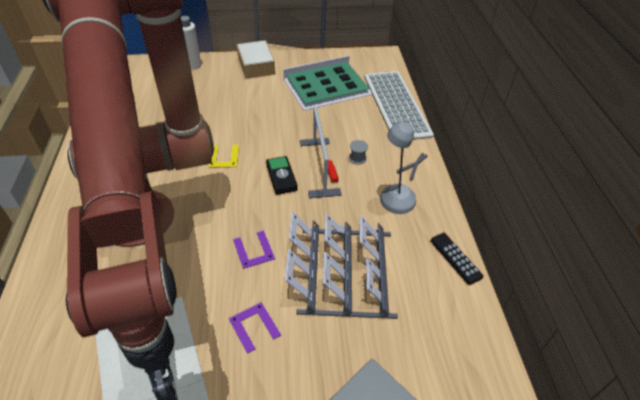

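View pics/a_top.png

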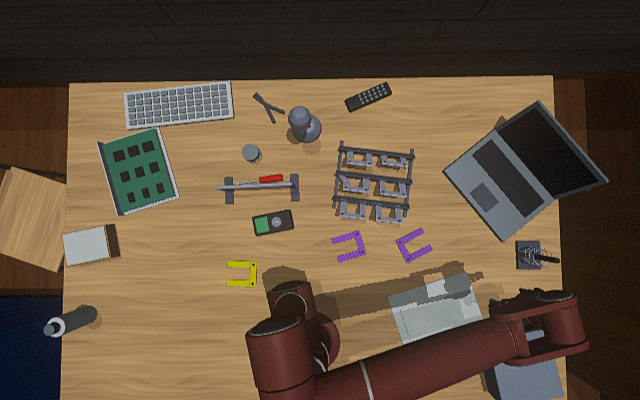

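View pics/a_wrist.png

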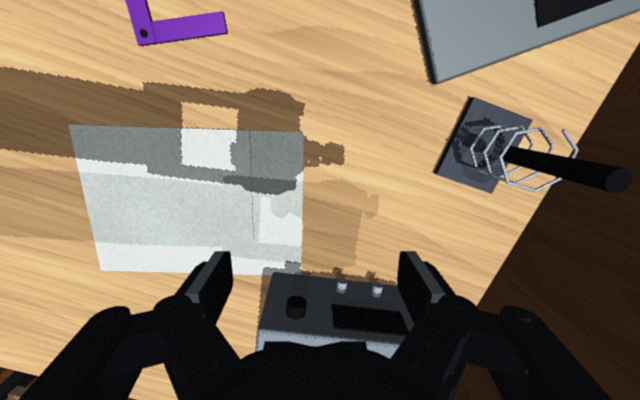

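Side view: the rack at about (345,270) holds six grey brackets, the rail is at (320,150), and the lamp is at (400,170). The purple (255,250; 255,328) and yellow (225,155) pieces are look-alikes. Next I'll crop the rack in both views to find the odd ones.

```bash
python3 - <<'E'
from h import *
p,d,c=load('top','a'); q,e,k=load('side','a')
a=cv2.resize(p[132:232,320:425],None,fx=5.6,fy=5.6,interpolation=cv2.INTER_CUBIC)
cv2.imwrite('pics/c_top.png',a)
b=cv2.resize(q[200:325,275:405],None,fx=4.6,fy=4.6,interpolation=cv2.INTER_CUBIC)
cv2.imwrite('pics/c_side.png',b)
P=cloud(d,c);
# bench check, lamp head, rail bar, rack
for n,(u,v) in dict(bench=(420,110),lamp=(299,115),lampfoot=(312,133),rail1=(225,187),rail2=(293,183),spool=(250,153),meter=(275,222),drv=(272,178)).items(): print(n,P[v,u].round(3))
E
```

```text
bench [ 0.828 -0.408  0.006]
lamp [0.74  0.012 0.286]
lampfoot [ 0.741 -0.014  0.038]
rail1 [0.542 0.267 0.148]
rail2 [0.565 0.058 0.007]
spool [0.67  0.205 0.051]
meter [0.425 0.119 0.038]
drv [0.583 0.131 0.025]
```

View pics/c_top.png

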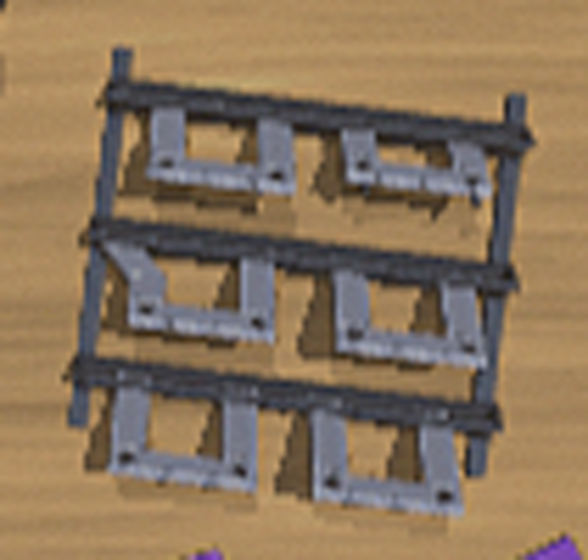

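View pics/c_side.png

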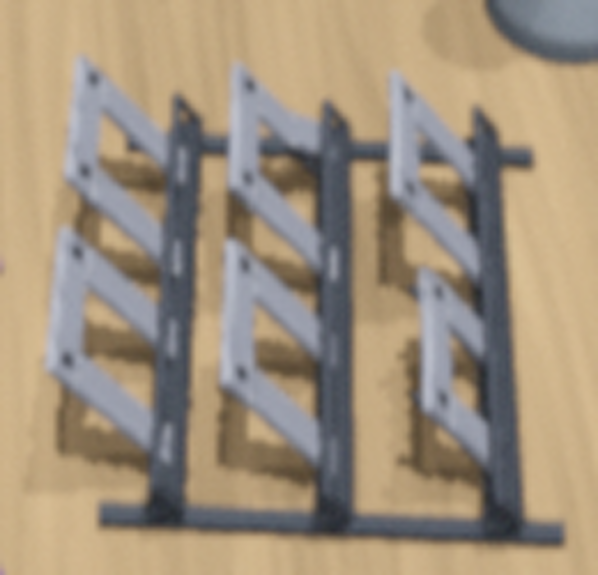

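Listing what could be mistaken for the targets, as top-view pixels:
- Six grey brackets, by crossbar: far row (360,162) and (394,164), middle row (356,190) and (394,195), near row (352,216) and (390,220).
- Purple look-alikes at (349,246) and (413,245).
- Yellow look-alike at (242,273).

My choice from both crops: the short bracket is far row, right, at (394,164). The bent bracket is middle row, left, at (356,190), with its outer leg kinked.

Next I'll measure roughly and move the wrist camera over them.

```bash
python3 - <<'E'
from h import *
p,d,c=load('top','a'); P=cloud(d,c)
for n,(u0,u1,v0,v1) in dict(short=(380,408,160,168),bent=(342,370,184,194)).items():
    R=P[v0:v1,u0:u1].reshape(-1,3); m=(R[:,2]>.06)&(R[:,2]<.13); R=R[m]; print(n,len(R),R.mean(0).round(3),R[R[:,2].argmax()].round(3), R[:,1].min().round(3),R[:,1].max().round(3))
s=telemetry.observe(); print(s['ee_rot'])
c=optics.get_calibration('wrist'); Rw=np.array(c['R']); C=-Rw.T@c['t']
print('cam pos',C, 'in tool', s['ee_rot'].T@(C-s['ee_pos']), 'axis in tool', s['ee_rot'].T@Rw[2])
E
```

```text
short 123 [ 0.625 -0.3    0.077] [ 0.615 -0.34   0.087] -0.343 -0.254
bent 149 [ 0.539 -0.166  0.096] [ 0.53 -0.18  0.11] -0.208 -0.121
[[ 3.25738321e-01 -9.45459897e-01 -3.59080185e-04]
 [-9.45458676e-01 -3.25738480e-01  1.52771616e-03]
 [-1.56136059e-03 -1.58140219e-04 -9.99998769e-01]]
cam pos [ 0.27795974 -0.56507384  0.37367267] in tool [ 5.68855254e-05 -7.87179106e-02 -1.26330638e-01] axis in tool [-4.49858893e-04  3.05977397e-01  9.52038670e-01]
```

Emit:
{"fn": "step_arm", "kwargs": {"targets": [[[1,-0.36,-0.8,-0.11,-1],[1,-0.36,-0.8,-0.11,-1],[1,-0.36,-0.8,-0.11,-1],[1,-0.36,-0.8,-0.11,-1],[1,-0.36,-0.8,-0.11,-1],[1,-0.36,-0.8,-0.11,-1]]]}}

```text
clock: 0.9
ee_pos: [0.3955, -0.4098, 0.2804]
ee_rot: [[0.74, -0.672, -0.001], [-0.672, -0.74, 0.001], [-0.002, -0.0, -1.0]]
contact_force: [-1.3, -0.8, -0.5]
opening: 0.0853
```

```bash
cat >> h.py <<'E'
def to(p,ang=None):
    """needed shift (fraction) and roll (fraction) from the present pose to p with tool x at world angle ang (deg)"""
    s=telemetry.observe(); R=np.array(s['ee_rot']); f=R.T@(np.array(p)-s['ee_pos'])/.3
    a0=np.degrees(np.arctan2(R[1,0],R[0,0])); r=None
    if ang is not None: r=-np.radians((ang-a0+180)%360-180)/.5
    print('t',round(float(s['clock']),2),'pos',np.round(s['ee_pos'],4),'ang',a0.round(2),'F',np.round(s['contact_force'],1),'op',round(float(s['opening']),4),'-> shift',f.round(4),'roll',r, 'q',np.round(s['q'],2))
E
python3 -c "
from h import *
to([.58,-.23,.28],-5.5)"
```

```text
t 0.9 pos [ 0.3955 -0.4098  0.2804] ang -42.25 F [-1.3 -0.8 -0.5] op 0.0853 -> shift [ 0.0521 -0.8572  0.0017] roll -1.2826761416787489 q [-0.93 -0.1   1.71  0.    1.53 -0.2 ]
```

Emit:
{"fn": "step_arm", "kwargs": {"targets": [[[1,0.05,-0.86,0,-1],[1,0.05,-0.86,0,-1],[1,0.05,-0.86,0,-1],[1,0.05,-0.86,0,-1],[1,0.05,-0.86,0,-1],[1,0.05,-0.86,0,-1]]]}}

```text
clock: 1.65
ee_pos: [0.5796, -0.2301, 0.2797]
ee_rot: [[0.972, -0.236, -0.002], [-0.236, -0.972, 0.001], [-0.003, -0.001, -1.0]]
contact_force: [-0.1, -0.4, -0.4]
opening: 0.0855
```

```bash
python3 -c "
from h import *
to([.58,-.23,.28],-5.5)
snap('wrist','b')"
```

```text
t 1.65 pos [ 0.5796 -0.2301  0.2797] ang -13.65 F [-0.1 -0.4 -0.4] op 0.0855 -> shift [ 0.0012 -0.0006 -0.0011] roll -0.28438605378607057 q [-0.5   0.03  1.58 -0.    1.53 -0.26]
```

View pics/b_wrist.png

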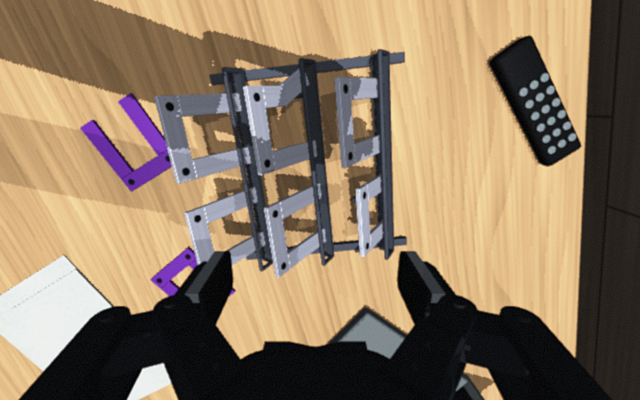

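The wrist view agrees: the short bracket is at (365,220) and the bent one at (265,125), with its leg slanting at (290,85). Now I'll measure them from a mask plus the depth.

```bash
python3 - <<'E'
from h import *
p,d,c=load('wrist','b'); P=cloud(d,c)
crop=cv2.resize(p[50:290,150:420],None,fx=2.5,fy=2.5,interpolation=cv2.INTER_CUBIC); cv2.imwrite('pics/b_crop.png',crop)
hsv=cv2.cvtColor(p,cv2.COLOR_BGR2HSV)
print('bench',P[330:340,520].mean(0) if 0 else P[100,450].round(4))
# dark bars -> rack yaw
dark=(hsv[...,2]<85)&(hsv[...,1]<110)&(P[...,2]>.008)&(P[...,2]<.07)&(d>0)
m=np.zeros(dark.shape,bool); m[40:280,200:410]=1
n,l,st,ce=cv2.connectedComponentsWithStats((dark&m).astype(np.uint8))
for i in range(1,n):
    if st[i,4]>150: print('dark',st[i],ce[i].round())
# light crossbars by height
for nm,(u0,u1,v0,v1) in dict(short=(352,385,175,260),bent=(243,320,60,178),g1=(330,385,70,170)).items():
    X=P[v0:v1,u0:u1].reshape(-1,3); C=hsv[v0:v1,u0:u1].reshape(-1,3)
    k=(C[:,1]<70)&(C[:,2]>90)&(X[:,2]>.05)&(X[:,2]<.13); X=X[k]
    cen=X.mean(0); u,s,vt=np.linalg.svd(X-cen,full_matrices=False); N=vt[2]*np.sign(vt[2,2])
    # robust
    for _ in range(5):
        r=(X-X.mean(0))@N; X=X[abs(r)<.004]; u,s,vt=np.linalg.svd(X-X.mean(0),full_matrices=False); N=vt[2]*np.sign(vt[2,2])
    cen=X.mean(0)
    print(nm,len(X),'N',N.round(3),'lean',np.degrees(np.arcsin(N[2])).round(1),'yaw',np.degrees(np.arctan2(N[1],N[0])).round(1),'zmax',np.percentile(X[:,2],[50,90,98,100]).round(4))
    a=np.radians(-5.5); ex=np.array([np.cos(a),np.sin(a),0]); ey=np.array([-np.sin(a),np.cos(a),0])
    up=np.cross(N,ey); up*=np.sign(up[2]); up/=np.linalg.norm(up)
    s_=(X-cen)@up; y_=(X-cen)@ey
    print('  up range',np.percentile(s_,[1,99]).round(4),'y',np.percentile(y_,[1,99]).round(4),'cen',cen.round(4))
    t=s_>np.percentile(s_,99)-.016
    ymid=(np.percentile(y_[t],1)+np.percentile(y_[t],99))/2
    print('  crossbar width',np.ptp(np.percentile(y_[t],[1,99])).round(4),'top mid',(cen+up*np.percentile(s_,99)+ey*ymid).round(4),'up',up.round(3))
E
```

```text
bench [ 0.7751 -0.1879  0.0022]
dark [ 367   50   20  209 1117] [378. 146.]
dark [ 381   50   16  208 1264] [387. 147.]
dark [ 268   58   75  206 3014] [315. 135.]
dark [ 209   67   63  203 2589] [247. 159.]
short 1018 N [ 0.783 -0.102  0.614] lean 37.8 yaw -7.4 zmax [0.0776 0.0846 0.0856 0.0867]
  up range [-0.03    0.0145] y [-0.0468  0.0415] cen [ 0.6279 -0.2966  0.0745]
  crossbar width 0.0879 top mid [ 0.6188 -0.2981  0.0859] up [-0.611  0.059  0.79 ]
bent 2691 N [ 0.806 -0.108  0.582] lean 35.6 yaw -7.6 zmax [0.0931 0.107  0.1083 0.1102]
  up range [-0.0452  0.0259] y [-0.0478  0.0447] cen [ 0.5461 -0.1616  0.0879]
  crossbar width 0.0879 top mid [ 0.5308 -0.1632  0.109 ] up [-0.579  0.056  0.813]
g1 1988 N [ 0.8   -0.107  0.59 ] lean 36.2 yaw -7.6 zmax [0.0952 0.1075 0.1084 0.1098]
  up range [-0.0476  0.0235] y [-0.0464  0.0415] cen [ 0.6333 -0.176   0.09  ]
  crossbar width 0.0877 top mid [ 0.6193 -0.1766  0.1089] up [-0.588  0.057  0.807]
```

View pics/b_crop.png

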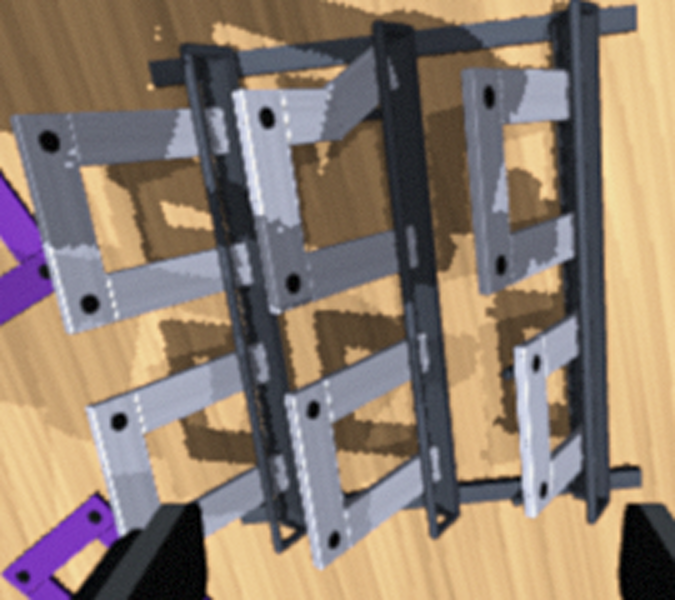

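```bash
python3 -c "
from h import *
to([.6238,-.2988,.15],-8);to([.6238,-.2988,.084],-8)"
```

```text
t 1.7 pos [ 0.5792 -0.2306  0.2799] ang -13.71 F [ 0.1 -0.3  0.1] op 0.0852 -> shift [0.1993 0.186  0.4324] roll -0.1991801527948503 q [-0.5   0.03  1.58 -0.    1.53 -0.26]
t 1.7 pos [ 0.5792 -0.2306  0.2799] ang -13.71 F [ 0.1 -0.3  0.1] op 0.0852 -> shift [0.1998 0.1861 0.6524] roll -0.1991801527948503 q [-0.5   0.03  1.58 -0.    1.53 -0.26]
```

Emit:
{"fn": "step_arm", "kwargs": {"targets": [[[0.3,0.2,0.186,0.2,-0.2],[0.3,0.2,0.186,0.43,-0.2],[0.3,0.2,0.186,0.5,-0.2],[0.3,0.2,0.186,0.5,-0.2],[0.3,0.2,0.186,0.5,-0.2]]], "newtons": 25}}

```text
clock: 2.33
ee_pos: [0.624, -0.3004, 0.1319]
ee_rot: [[0.99, -0.14, -0.0], [-0.14, -0.99, -0.0], [-0.0, 0.0, -1.0]]
contact_force: [0.2, -0.3, 0.7]
opening: 0.0551
```

```bash
python3 -c "
from h import *
to([.6238,-.2988,.084],-8)
snap('wrist','c')"
```

```text
t 2.33 pos [ 0.624  -0.3004  0.1319] ang -8.07 F [ 0.2 -0.3  0.7] op 0.0551 -> shift [-0.0014 -0.0052  0.1598] roll -0.0025433087896059984 q [-0.56  0.3   1.54 -0.    1.31 -0.41]
```

View pics/c_wrist.png

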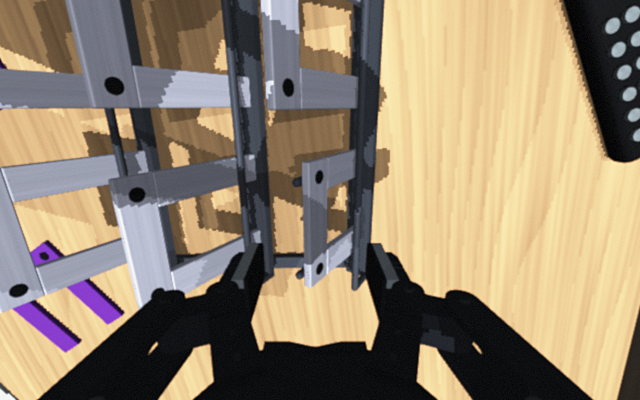

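The short bracket's crossbar lies between the fingers at about (315,220). I'll re-measure it from here.

```bash
cat >> h.py <<'E'
def plate(tag,box,zr,yaw=-8,cam='wrist'):
    p,d,c=load(cam,tag); P=cloud(d,c); hsv=cv2.cvtColor(p,cv2.COLOR_BGR2HSV); u0,u1,v0,v1=box
    X=P[v0:v1,u0:u1].reshape(-1,3); C=hsv[v0:v1,u0:u1].reshape(-1,3)
    X=X[(C[:,1]<75)&(C[:,2]>80)&(X[:,2]>zr[0])&(X[:,2]<zr[1])]
    for i in range(7):
        if i: X=X[abs((X-X.mean(0))@N)<.0035]
        N=np.linalg.svd(X-X.mean(0),full_matrices=False)[2][2]; N=N*np.sign(N[2] if abs(N[2])>.2 else N[0])
    a=np.radians(yaw); ey=np.array([-np.sin(a),np.cos(a),0]); up=np.cross(N,ey); up*=np.sign(up[2]); up/=np.linalg.norm(up)
    c0=X.mean(0); s=(X-c0)@up; y=(X-c0)@ey; t=s>np.percentile(s,99.)-.016; yl=np.percentile(y[t],[1,99])
    print(tag,len(X),'N',N.round(3),'lean',np.degrees(np.arcsin(N[2])).round(1),'width',np.ptp(yl).round(4),'top mid',(c0+up*np.percentile(s,99.)+ey*yl.mean()).round(4),'zmax',X[:,2].max().round(4))
E
python3 -c "
from h import *
plate('c',(296,356,150,295),(.05,.1))"
```

```text
c 3592 N [ 0.793 -0.104  0.6  ] lean 36.9 width 0.0881 top mid [ 0.6197 -0.298   0.0856] zmax 0.0866
```

Emit:
{"fn": "step_arm", "kwargs": {"targets": [[[0.3,0.001,-0.005,0.1,0],[0.3,0.001,-0.005,0.16,0],[0.3,0.001,-0.005,0.16,0],[-1,0.001,-0.005,0.16,0],[-1,0.001,-0.005,0.16,0],[-1,0.001,-0.005,0.16,0],[-1,0.001,-0.005,0.16,0]]], "newtons": 25}}

```text
clock: 3.25
ee_pos: [0.6277, -0.2997, 0.0884]
ee_rot: [[0.99, -0.14, 0.008], [-0.14, -0.99, -0.004], [0.008, 0.003, -1.0]]
contact_force: [0.8, 1.2, 5.1]
opening: 0.0127
```

```bash
python3 -c "
from h import *
to([.6247,-.2987,.084],-8)
snap('wrist','d')"
```

```text
t 3.25 pos [ 0.6277 -0.2997  0.0884] ang -8.04 F [0.8 1.2 5.1] op 0.0127 -> shift [-0.0103 -0.0018  0.0147] roll -0.0012797541121168123 q [-0.55  0.34  1.56  0.    1.23 -0.41]
```

View pics/d_wrist.png

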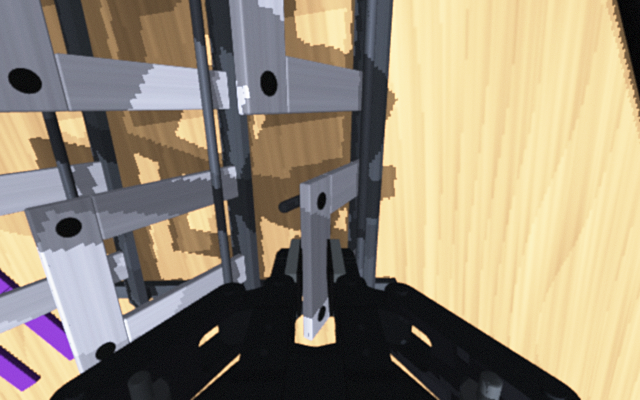

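Emit:
{"fn": "step_arm", "kwargs": {"targets": [[[-1,-0.029,0,-0.041,0],[-1,-0.057,0,-0.082,0],[-1,-0.086,0,-0.123,0],[-1,-0.086,0,-0.123,0]]]}}

```text
clock: 3.8
ee_pos: [0.6028, -0.2967, 0.1286]
ee_rot: [[0.99, -0.14, 0.012], [-0.14, -0.99, -0.006], [0.013, 0.005, -1.0]]
contact_force: [2.6, 0.3, 5.6]
opening: 0.0113
```

```bash
python3 -c "
from h import *
to([.6247,-.2987,.2],-8)
snap('wrist','e');snap('side','e')
p=cv2.imread('pics/e_side.png');cv2.imwrite('pics/e_sc.png',cv2.resize(p[190:330,265:405],None,fx=4,fy=4,interpolation=2))"
```

```text
t 3.8 pos [ 0.6028 -0.2967  0.1286] ang -8.05 F [2.6 0.3 5.6] op 0.0113 -> shift [ 0.0763 -0.0025 -0.2371] roll -0.0016261777027750733 q [-0.57  0.25  1.6   0.    1.28 -0.43]
```

View pics/e_wrist.png

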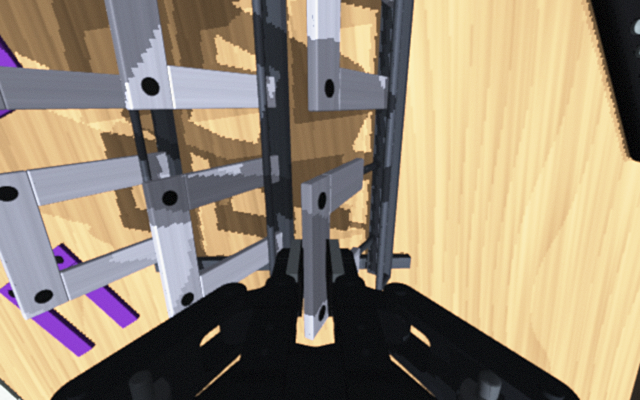

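View pics/e_sc.png

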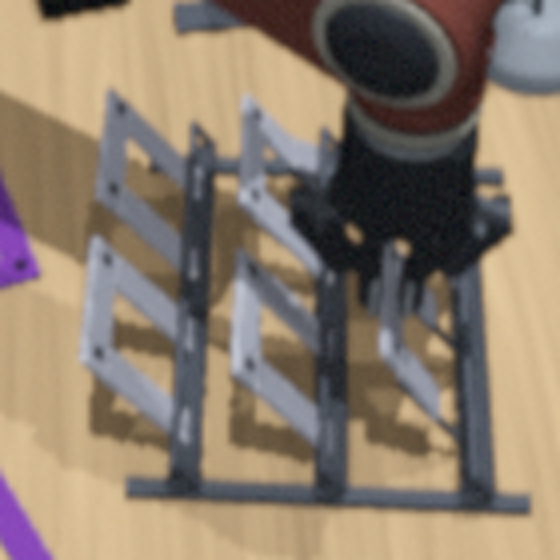

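The short bracket is out past the wire and held at the crossbar. I'll raise it and grip harder to flatten it upright.

Emit:
{"fn": "step_arm", "kwargs": {"targets": [[[-1,0,0,-0.15,0],[-1,0,0,-0.35,0],[-1,0,0,-0.5,0],[-1,0,0,-0.5,0],[-1,0,0,-0.5,0]]], "newtons": 50}}

```text
clock: 4.53
ee_pos: [0.5998, -0.2952, 0.2743]
ee_rot: [[0.99, -0.14, 0.006], [-0.14, -0.99, -0.003], [0.007, 0.002, -1.0]]
contact_force: [-0.7, 0.3, -1.5]
opening: 0.0042
```

```bash
python3 -c "
from h import *
to([.6247,-.2987,.2],-8)
snap('wrist','f');snap('side','f')
p=cv2.imread('pics/f_side.png');cv2.imwrite('pics/f_sc.png',cv2.resize(p[150:290,265:405],None,fx=4,fy=4,interpolation=2))"
```

```text
t 4.53 pos [ 0.5998 -0.2952  0.2743] ang -8.06 F [-0.7  0.3 -1.5] op 0.0042 -> shift [ 0.082  -0.0008  0.2483] roll -0.0019267355042030007 q [-0.57  0.14  1.48  0.    1.52 -0.43]
```

View pics/f_wrist.png

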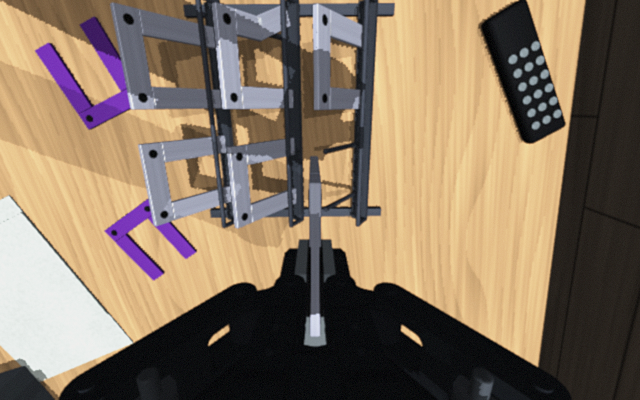

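View pics/f_sc.png

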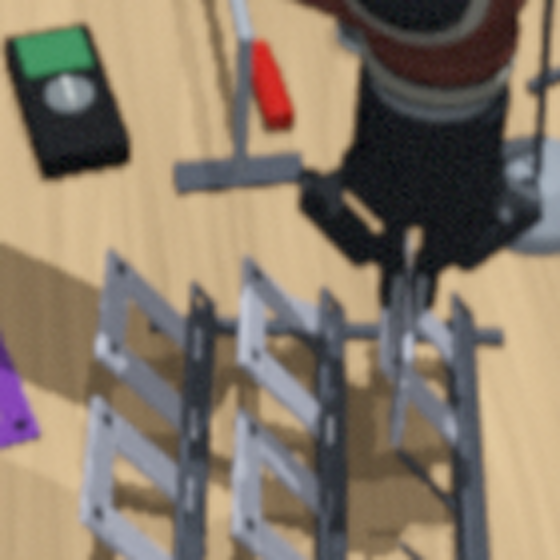

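```bash
cat >> h.py <<'E'
def held(tag,u0=300,u1=332,v0=100,v1=350,step=12):
    p,d,c=load('wrist',tag); P=cloud(d,c); s=telemetry.observe(); R=np.array(s['ee_rot'])
    T=(P-s['ee_pos'])@R*1000; hsv=cv2.cvtColor(p,cv2.COLOR_BGR2HSV)
    for v in range(v0,v1,step):
        r=[(u,T[v,u]) for u in range(u0,u1) if d[v,u]>0 and T[v,u,2]<115 and T[v,u,2]>-45 and abs(T[v,u,0])<25 and hsv[v,u,2]>70 and hsv[v,u,1]<80]
        if r: print(v,len(r),'u',r[0][0],r[-1][0],'tool xyz mm',np.median([q[1] for q in r],0).round(1))
E
python3 -c "
from h import *
held('f')"
```

```text
160 7 u 311 317 tool xyz mm [  0.1 -44.5  60.7]
172 10 u 310 319 tool xyz mm [  0.4 -44.3  25.2]
184 12 u 309 320 tool xyz mm [  0.4 -43.7   2.2]
196 13 u 309 321 tool xyz mm [  0.7 -37.7   2.6]
208 12 u 309 320 tool xyz mm [  0.4 -31.7   2.4]
220 12 u 309 320 tool xyz mm [  0.4 -25.5   2.2]
232 12 u 309 320 tool xyz mm [  0.4 -19.3   1.9]
244 12 u 309 320 tool xyz mm [  0.4 -12.5   2.4]
256 8 u 311 318 tool xyz mm [ 0.4 -5.9  2.1]
268 8 u 311 318 tool xyz mm [0.4 1.1 2.1]
280 10 u 305 324 tool xyz mm [0.4 8.3 2.1]
292 8 u 311 318 tool xyz mm [ 0.4 15.5  1.9]
304 9 u 311 319 tool xyz mm [ 0.7 23.4  2.3]
316 12 u 309 320 tool xyz mm [ 0.4 31.3  2.3]
328 10 u 310 319 tool xyz mm [ 0.4 39.2  2.1]
```

The short bracket is held upright and level: its top edge is 2 mm below the TCP and the fingertips are clear of its underside. Next I'll measure the rail.

```bash
python3 - <<'E'
from h import *
for cam,tag,box in(('top','a',(205,310,165,205)),('side','a',(300,345,95,200))):
    p,d,c=load(cam,tag); P=cloud(d,c); u0,u1,v0,v1=box
    X=P[v0:v1,u0:u1].reshape(-1,3); X=X[(X[:,2]>.138)&(X[:,2]<.162)]
    m=X.mean(0); _,_,vt=np.linalg.svd(X[:,:2]-m[:2]); a=vt[0]*np.sign(vt[0,1]); t=(X[:,:2]-m[:2])@a; w=(X[:,:2]-m[:2])@[a[1],-a[0]]
    e=np.percentile(t,[1,99]); print(cam,len(X),'axis',a.round(3),np.degrees(np.arctan2(a[1],a[0])).round(2),'mid',(m[:2]+a*e.mean()).round(4),'len',np.ptp(e).round(3),'w',np.percentile(w,[2,98]).round(4),'z',np.percentile(X[:,2],[10,50,90]).round(4))
E
```

```text
top 276 axis [-0.04   0.999] 92.26 mid [0.5479 0.172 ] len 0.243 w [-0.0054  0.0059] z [0.1444 0.1484 0.1513]
side 222 axis [-0.04   0.999] 92.29 mid [0.5464 0.1688] len 0.244 w [-0.005   0.0061] z [0.1458 0.1495 0.1523]
```

```bash
python3 -c "
from h import *
to([.53,-.1,.28],92.3)"
```

```text
t 4.62 pos [ 0.5997 -0.295   0.2732] ang -8.06 F [-0.4  0.2 -1.5] op 0.0039 -> shift [-0.3209 -0.6111 -0.0255] roll -3.503088507521953 q [-0.57  0.14  1.48  0.    1.52 -0.43]
```

Emit:
{"fn": "step_arm", "kwargs": {"targets": [[[-1,-0.16,-0.3,-0.025,-0.35],[-1,-0.32,-0.61,-0.025,-0.7],[-1,-0.32,-0.61,-0.025,-1],[-1,-0.32,-0.61,-0.025,-1],[-1,-0.32,-0.61,-0.025,-1]]]}}

```text
clock: 5.25
ee_pos: [0.5295, -0.0995, 0.2784]
ee_rot: [[0.936, 0.353, 0.003], [0.353, -0.936, -0.002], [0.002, 0.003, -1.0]]
contact_force: [-0.1, -0.6, -0.5]
opening: 0.0044
```

```bash
python3 -c "
from h import *
to([.53,.08,.28],92.3)"
```

```text
t 5.25 pos [ 0.5295 -0.0995  0.2784] ang 20.65 F [-0.1 -0.6 -0.5] op 0.0044 -> shift [ 0.2124 -0.5593 -0.0067] roll -2.501192349616041 q [-0.32 -0.17  1.78 -0.    1.53 -0.68]
```

Emit:
{"fn": "step_arm", "kwargs": {"targets": [[[-1,0.1,-0.28,-0.007,-0.35],[-1,0.21,-0.56,-0.007,-0.7],[-1,0.21,-0.56,-0.007,-1],[-1,0.21,-0.56,-0.007,-1],[-1,0.21,-0.56,-0.007,-1]]]}}

```text
clock: 5.88
ee_pos: [0.5298, 0.0787, 0.2793]
ee_rot: [[0.654, 0.757, 0.002], [0.757, -0.654, -0.003], [-0.001, 0.004, -1.0]]
contact_force: [0.6, 0.2, -0.1]
opening: 0.0041
```

```bash
python3 -c "
from h import *
to([.545,.22,.28],92.3)"
```

```text
t 5.88 pos [0.5298 0.0787 0.2793] ang 49.18 F [ 0.6  0.2 -0.1] op 0.0041 -> shift [ 0.3895 -0.2694 -0.0038] roll -1.5053185126632076 q [ 0.01 -0.18  1.78 -0.    1.54 -0.85]
```

Emit:
{"fn": "step_arm", "kwargs": {"targets": [[[-1,0.2,-0.13,-0.004,-0.35],[-1,0.39,-0.27,-0.004,-0.7],[-1,0.39,-0.27,-0.004,-1],[-1,0.39,-0.27,-0.004,-1],[-1,0.39,-0.27,-0.004,-1]]]}}

```text
clock: 6.5
ee_pos: [0.5455, 0.2183, 0.2798]
ee_rot: [[0.216, 0.976, 0.002], [0.976, -0.216, -0.004], [-0.004, 0.002, -1.0]]
contact_force: [-0.0, -0.4, -1.4]
opening: 0.0042
```

```bash
python3 -c "
from h import *
to([.545,.22,.27],92.3)"
```

```text
t 6.5 pos [0.5455 0.2183 0.2798] ang 77.54 F [-0.  -0.4 -1.4] op 0.0042 -> shift [ 0.0052 -0.003   0.0327] roll -0.515071835903946 q [ 0.26 -0.05  1.67 -0.    1.53 -1.1 ]
```

Emit:
{"fn": "step_arm", "kwargs": {"targets": [[[-1,0.005,-0.003,0.02,-0.3],[-1,0.005,-0.003,0.033,-0.515],[-1,0.005,-0.003,0.033,-0.515],[-1,0.005,-0.003,0.033,-0.515]]]}}

```text
clock: 7.0
ee_pos: [0.5453, 0.219, 0.2702]
ee_rot: [[-0.036, 0.999, 0.002], [0.999, 0.036, -0.004], [-0.004, 0.002, -1.0]]
contact_force: [0.3, 0.1, -1.0]
opening: 0.0044
```

```bash
python3 -c "
from h import *
to([.545,.22,.175],92.3)
p,d,c=snap('wrist','g');held('g',step=24)
P=cloud(d,c); 
X=P.reshape(-1,3); X=X[(X[:,2]>.138)&(X[:,2]<.162)&(abs(X[:,0]-.547)<.03)]
A=np.polyfit(X[:,1],X[:,0],1); print('bar x at y=.22',np.polyval(A,.22),'slope',A,X[:,1].min(),X[:,1].max(),np.percentile(X[:,2],[5,50,95]),np.percentile(X[:,0]-np.polyval(A,X[:,1]),[2,98]))"
```

```text
t 7.0 pos [0.5453 0.219  0.2702] ang 92.09 F [ 0.3  0.1 -1. ] op 0.0044 -> shift [ 0.0047 -0.0013  0.3173] roll -0.007484497227389286 q [ 0.26 -0.05  1.68 -0.    1.51 -1.35]
172 11 u 309 319 tool xyz mm [ -0.5 -43.9  26.8]
196 14 u 308 321 tool xyz mm [ -0.2 -37.4   3.8]
220 12 u 309 320 tool xyz mm [ -0.2 -25.3   3.3]
244 12 u 309 320 tool xyz mm [ -0.2 -12.2   3.5]
268 8 u 311 318 tool xyz mm [-0.2  1.4  3.3]
292 8 u 311 318 tool xyz mm [-0.3 16.2  3.7]
316 11 u 306 319 tool xyz mm [-0.6 31.7  3.6]
bar x at y=.22 0.5439579979953689 slope [-0.04262167  0.55333477] 0.04831050121879135 0.2972799379483738 [0.14562655 0.14965988 0.15131665] [-0.00465637  0.00641814]
```

View pics/g_wrist.png

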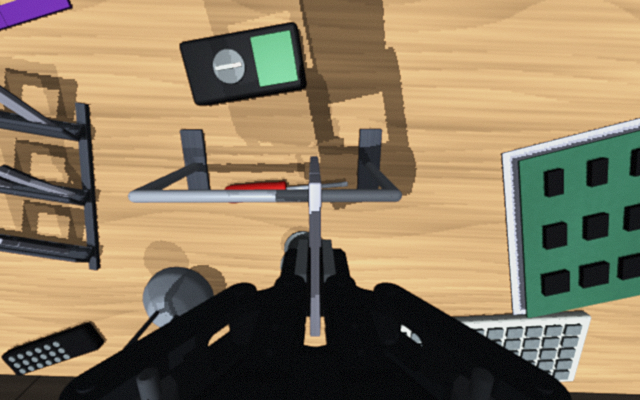

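The bar at (135–400,195) runs under the held bracket, and the bracket is centred on it to about 1–2 mm. Lowering now.

Emit:
{"fn": "step_arm", "kwargs": {"targets": [[[-1,0.004,0,0.12,0],[-1,0.004,0,0.24,0],[-1,0.004,0,0.305,0],[-1,0.004,0,0.305,0],[-1,0.004,0,0.305,0]]]}}

```text
clock: 7.68
ee_pos: [0.5461, 0.2202, 0.1801]
ee_rot: [[-0.037, 0.999, 0.004], [0.999, 0.037, -0.004], [-0.004, 0.004, -1.0]]
contact_force: [0.7, 0.9, -0.4]
opening: 0.0038
```

```bash
python3 -c "
from h import *
to([.545,.22,.175],92.3)
snap('wrist','i');held('i',step=40)
snap('side','i')
p=cv2.imread('pics/i_side.png');cv2.imwrite('pics/i_sc.png',cv2.resize(p[80:220,270:390],None,fx=4,fy=4,interpolation=2))"
```

```text
t 7.67 pos [0.5461 0.2202 0.1801] ang 92.11 F [ 0.7  0.9 -0.4] op 0.0038 -> shift [-0.0006 -0.0037  0.017 ] roll -0.0065171342146771805 q [ 0.26  0.02  1.77 -0.    1.36 -1.35]
180 12 u 309 320 tool xyz mm [ -0.  -44.    8.7]
220 12 u 309 320 tool xyz mm [ -0.  -25.3   3.3]
260 8 u 311 318 tool xyz mm [-0.  -3.2  3.6]
300 9 u 311 319 tool xyz mm [ 0.2 21.1  3.6]
```

View pics/i_sc.png

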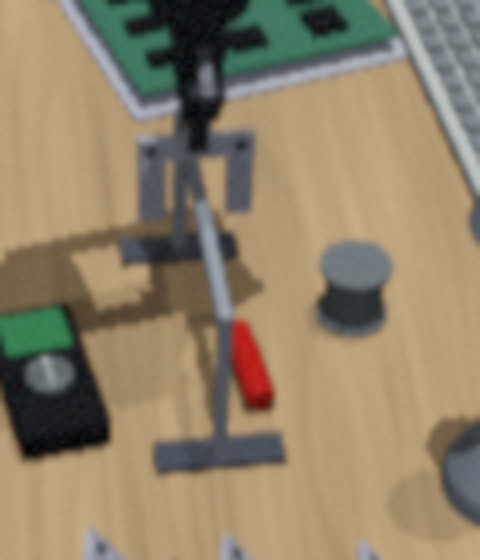

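View pics/i_wrist.png

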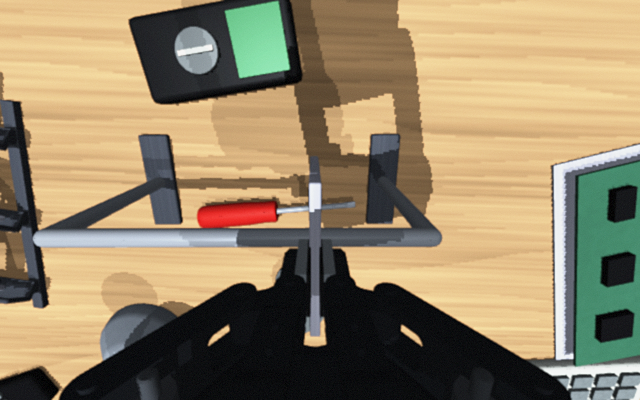

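The bracket is astride the bar and centred, about 5 mm above it. I'll lower the last bit.

Emit:
{"fn": "step_arm", "kwargs": {"targets": [[[-1,0,-0.003,0.008,0],[-1,0,-0.003,0.018,0],[-1,0,-0.003,0.018,0]]]}}

```text
clock: 8.15
ee_pos: [0.5456, 0.2204, 0.1758]
ee_rot: [[-0.037, 0.999, 0.005], [0.999, 0.037, -0.003], [-0.003, 0.005, -1.0]]
contact_force: [-1.4, 0.1, 4.5]
opening: 0.0044
```

```bash
python3 -c "
from h import *
to([.545,.22,.1735],92.3)"
```

```text
t 8.15 pos [0.5456 0.2204 0.1758] ang 92.13 F [-1.4  0.1  4.5] op 0.0044 -> shift [-0.0011 -0.002   0.0076] roll -0.006052134270861665 q [ 0.26  0.02  1.77 -0.    1.35 -1.35]
```

The force reads about 4.5 N, so the crossbar is resting on the bar. Releasing with a small opening.

Emit:
{"fn": "step_arm", "kwargs": {"targets": [[[-0.8,0,0,0,0],[-0.6,0,0,0,0],[-0.4,0,0,0,0],[-0.4,0,0,0,0],[-0.4,0,0,-0.1,0],[-0.4,0,0,-0.3,0],[-0.4,0,0,-0.4,0],[-0.4,0,0,-0.4,0]]]}}

```text
clock: 9.15
ee_pos: [0.5464, 0.2212, 0.2998]
ee_rot: [[-0.037, 0.999, 0.012], [0.999, 0.037, -0.001], [-0.002, 0.012, -1.0]]
contact_force: [-0.3, 0.2, -0.4]
opening: 0.0256
```

```bash
python3 -c "
from h import *
to([.53,.08,.29],92.3-28.6)
snap('wrist','j')
snap('side','j')
p=cv2.imread('pics/j_side.png');cv2.imwrite('pics/j_sc.png',cv2.resize(p[80:220,270:390],None,fx=4,fy=4,interpolation=2))"
```

```text
t 9.15 pos [0.5464 0.2212 0.2998] ang 92.13 F [-0.3  0.2 -0.4] op 0.0256 -> shift [-0.4681 -0.0725  0.0325] roll 0.9923059941130913 q [ 0.26 -0.06  1.64 -0.    1.55 -1.35]
```

View pics/j_sc.png

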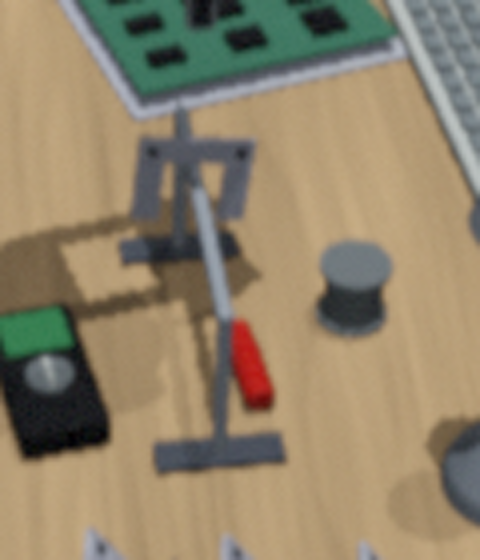

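View pics/j_wrist.png

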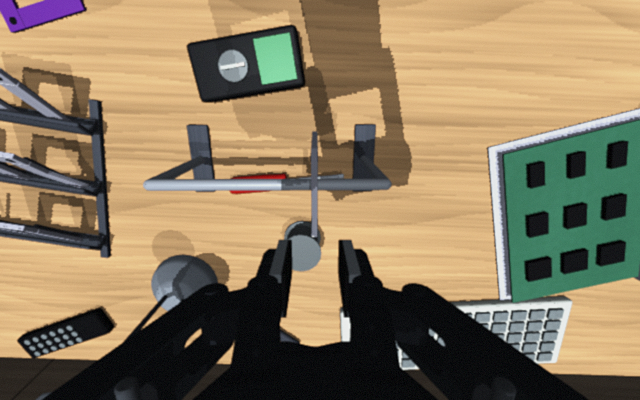

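The short bracket hangs astride the bar: side crop (195,165), wrist view (315,185). Going back for the bent one.

Emit:
{"fn": "step_arm", "kwargs": {"targets": [[[-0.2,-0.25,-0.04,0,0.5],[0,-0.47,-0.07,0.03,1],[0.3,-0.47,-0.07,0.03,1],[0.3,-0.47,-0.07,0.03,1],[0.3,-0.47,-0.07,0.03,1]]], "newtons": 25}}

```text
clock: 9.88
ee_pos: [0.5286, 0.0796, 0.285]
ee_rot: [[0.444, 0.896, 0.002], [0.896, -0.444, -0.003], [-0.002, 0.003, -1.0]]
contact_force: [-0.4, -0.2, -0.3]
opening: 0.0555
```

```bash
python3 -c "
from h import *
to([.53,-.05,.28],-8)"
```

```text
t 9.88 pos [0.5286 0.0796 0.285 ] ang 63.61 F [-0.4 -0.2 -0.3] op 0.0555 -> shift [-0.3849  0.1962  0.018 ] roll 2.4996504351744875 q [ 0.01 -0.19  1.78 -0.    1.55 -1.1 ]
```

Emit:
{"fn": "step_arm", "kwargs": {"targets": [[[0.3,-0.2,0.1,0,0.5],[0.3,-0.38,0.2,0.02,1],[0.3,-0.38,0.2,0.02,1],[0.3,-0.38,0.2,0.02,1]]]}}

```text
clock: 10.38
ee_pos: [0.5318, -0.0488, 0.2789]
ee_rot: [[0.818, 0.575, 0.001], [0.575, -0.818, -0.002], [-0.0, 0.003, -1.0]]
contact_force: [-0.7, -0.1, 0.3]
opening: 0.0558
```

```bash
python3 -c "
from h import *
to([.5358,-.164,.21],-8)"
```

```text
t 10.38 pos [ 0.5318 -0.0488  0.2789] ang 35.12 F [-0.7 -0.1  0.3] op 0.0558 -> shift [-0.21    0.321   0.2307] roll 1.5049982984599322 q [-0.23 -0.18  1.79 -0.    1.54 -0.84]
```

Emit:
{"fn": "step_arm", "kwargs": {"targets": [[[0.3,-0.11,0.16,0.1,0.5],[0.3,-0.21,0.32,0.23,1],[0.3,-0.21,0.32,0.23,1],[0.3,-0.21,0.32,0.23,1]]]}}

```text
clock: 10.88
ee_pos: [0.5357, -0.1628, 0.2092]
ee_rot: [[0.993, 0.117, -0.0], [0.117, -0.993, -0.001], [-0.0, 0.001, -1.0]]
contact_force: [-0.6, 0.3, -0.6]
opening: 0.0554
```

```bash
python3 -c "
from h import *
to([.5358,-.164,.155],-8)"
```

```text
t 10.88 pos [ 0.5357 -0.1628  0.2092] ang 6.73 F [-0.6  0.3 -0.6] op 0.0554 -> shift [-1.000e-04  3.700e-03  1.806e-01] roll 0.5140982555332113 q [-0.43 -0.08  1.81 -0.    1.41 -0.54]
```

Emit:
{"fn": "step_arm", "kwargs": {"targets": [[[0.3,0,0.004,0.06,0.3],[0.3,0,0.004,0.18,0.515],[0.3,0,0.004,0.18,0.515],[0.3,0,0.004,0.18,0.515]]]}}

```text
clock: 11.38
ee_pos: [0.5369, -0.1634, 0.1569]
ee_rot: [[0.991, -0.135, 0.002], [-0.135, -0.991, -0.002], [0.002, 0.002, -1.0]]
contact_force: [0.7, -0.1, -1.3]
opening: 0.0557
```

```bash
python3 -c "
from h import *
to([.5358,-.164,.108],-8)
snap('wrist','k')"
```

```text
t 11.38 pos [ 0.5369 -0.1634  0.1569] ang -7.76 F [ 0.7 -0.1 -1.3] op 0.0557 -> shift [-0.0036  0.0021  0.163 ] roll 0.008345452369687272 q [-0.43 -0.03  1.85 -0.    1.32 -0.29]
```

View pics/k_wrist.png

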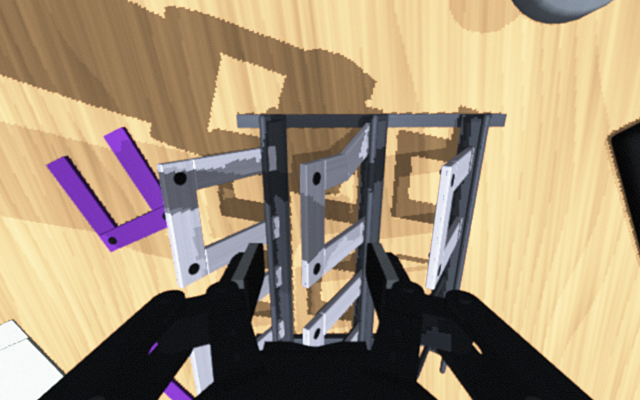

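The bent bracket (kinked leg at (355,155)) is between the fingers, with its crossbar at (312,225).

```bash
python3 -c "
from h import *
plate('k',(296,345,150,292),(.075,.13))"
```

```text
k 3409 N [ 0.792 -0.104  0.602] lean 37.0 width 0.0882 top mid [ 0.5307 -0.1624  0.1086] zmax 0.1097
```

Emit:
{"fn": "step_arm", "kwargs": {"targets": [[[0.3,-0.003,0,0.1,0],[0.3,-0.003,0,0.165,0],[0.3,-0.003,0,0.165,0],[-1,-0.003,0,0.165,0],[-1,-0.003,0,0.165,0],[-1,-0.003,0,0.165,0],[-1,-0.003,0,0.165,0]]], "newtons": 25}}

```text
clock: 12.3
ee_pos: [0.5378, -0.1642, 0.1099]
ee_rot: [[0.991, -0.136, 0.007], [-0.136, -0.991, -0.004], [0.007, 0.003, -1.0]]
contact_force: [-1.1, 0.6, 5.0]
opening: 0.0138
```

```bash
python3 -c "
from h import *
to([.5358,-.164,.108],-8)
snap('wrist','l')"
```

```text
t 12.3 pos [ 0.5378 -0.1642  0.1099] ang -7.81 F [-1.1  0.6  5. ] op 0.0138 -> shift [-0.0068  0.0002  0.0064] roll 0.006687781724590852 q [-0.43  0.03  1.88 -0.    1.23 -0.29]
```

View pics/l_wrist.png

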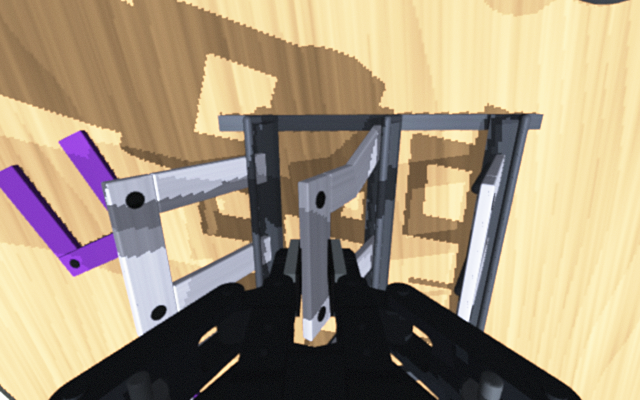

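Drawing it out along its lean.

Emit:
{"fn": "step_arm", "kwargs": {"targets": [[[-1,-0.029,0,-0.041,0],[-1,-0.057,0,-0.082,0],[-1,-0.086,0,-0.123,0],[-1,-0.1,0,-0.143,0],[-1,-0.1,0,-0.143,0]]]}}

```text
clock: 12.98
ee_pos: [0.5078, -0.16, 0.1539]
ee_rot: [[0.991, -0.136, 0.008], [-0.136, -0.991, -0.004], [0.008, 0.003, -1.0]]
contact_force: [2.1, 0.9, 4.3]
opening: 0.0132
```

```bash
python3 -c "
from h import *
to([.5358,-.164,.108],-8)
snap('wrist','m');snap('side','m')
p=cv2.imread('pics/m_side.png');cv2.imwrite('pics/m_sc.png',cv2.resize(p[170:310,265:405],None,fx=4,fy=4,interpolation=2))"
```

```text
t 12.97 pos [ 0.5078 -0.16    0.1539] ang -7.81 F [2.1 0.9 4.3] op 0.0132 -> shift [0.093  0.     0.1536] roll 0.00651489638702716 q [-0.44 -0.1   1.92 -0.    1.31 -0.31]
```

View pics/m_wrist.png

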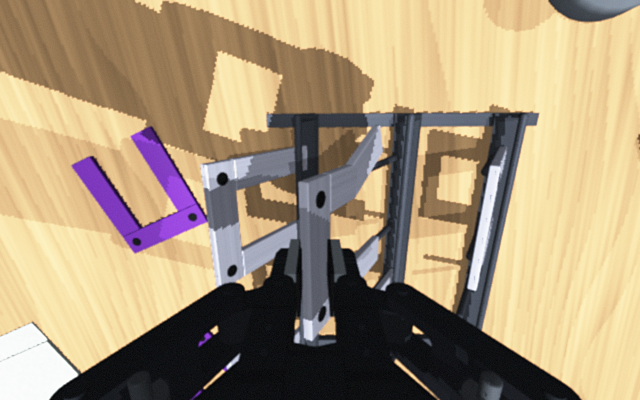

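View pics/m_sc.png

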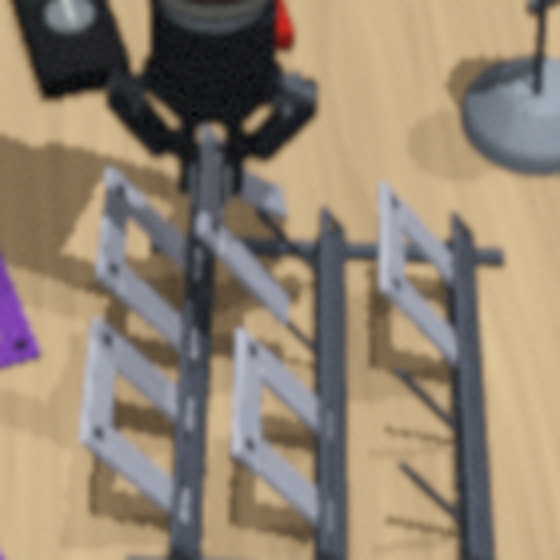

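Emit:
{"fn": "step_arm", "kwargs": {"targets": [[[-1,0,0,-0.12,0],[-1,0.02,0,-0.25,0],[-1,0.03,0,-0.4,0],[-1,0.03,0,-0.5,0],[-1,0.03,0,-0.5,0],[-1,0.03,0,-0.5,0]]], "newtons": 50}}

```text
clock: 13.82
ee_pos: [0.5145, -0.1602, 0.2999]
ee_rot: [[0.991, -0.136, 0.001], [-0.136, -0.991, -0.002], [0.002, 0.002, -1.0]]
contact_force: [-0.7, 0.1, -0.6]
opening: 0.0042
```

```bash
python3 -c "
from h import *
to([.50,-.03,.3],92.3)
snap('wrist','n');held('n',u0=280,u1=345,v0=60)"
```

```text
t 13.82 pos [ 0.5145 -0.1602  0.2999] ang -7.82 F [-0.7  0.1 -0.6] op 0.0042 -> shift [-0.107  -0.4234 -0.0011] roll -3.494880692209369 q [-0.44 -0.18  1.75 -0.    1.57 -0.3 ]
132 8 u 310 317 tool xyz mm [ -0.5 -60.7  87.7]
144 8 u 310 317 tool xyz mm [ -0.4 -53.9  72.3]
156 9 u 310 318 tool xyz mm [ -0.1 -47.7  59.2]
168 10 u 309 319 tool xyz mm [  0.3 -45.1  33.7]
180 11 u 310 320 tool xyz mm [  0.5 -45.3   5. ]
192 13 u 309 321 tool xyz mm [  0.5 -40.    2.8]
204 13 u 309 321 tool xyz mm [  0.5 -33.8   3.3]
216 12 u 309 320 tool xyz mm [  0.3 -27.7   3.2]
228 12 u 309 320 tool xyz mm [  0.3 -21.4   3.1]
240 13 u 299 320 tool xyz mm [  0.1 -14.9   3.1]
252 8 u 311 318 tool xyz mm [ 0.3 -8.1  3.1]
264 8 u 311 318 tool xyz mm [ 0.3 -1.4  2.8]
276 16 u 302 327 tool xyz mm [ 0.3 -2.2 -9.2]
288 8 u 311 318 tool xyz mm [ 0.3 12.9  2.8]
300 9 u 311 319 tool xyz mm [ 0.6 20.6  2.9]
312 9 u 311 319 tool xyz mm [ 0.6 28.5  3.2]
324 10 u 310 319 tool xyz mm [ 0.3 36.1  2.7]
```

View pics/n_wrist.png

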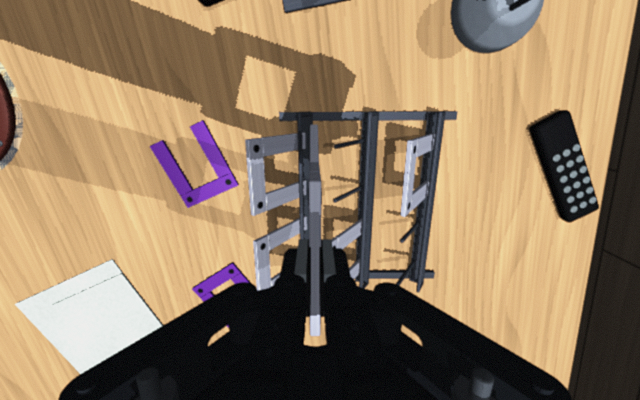

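The bent bracket is upright and level, with its top edge 3 mm below the TCP. The four sound ones are still in their places. Carrying it to the rail.

Emit:
{"fn": "step_arm", "kwargs": {"targets": [[[-1,-0.05,-0.2,0,-0.35],[-1,-0.1,-0.41,0,-0.7],[-1,-0.1,-0.41,0,-1],[-1,-0.1,-0.41,0,-1],[-1,-0.1,-0.41,0,-1]]]}}

```text
clock: 14.5
ee_pos: [0.501, -0.0346, 0.298]
ee_rot: [[0.936, 0.353, -0.001], [0.353, -0.936, -0.001], [-0.002, 0.001, -1.0]]
contact_force: [0.6, -0.6, -1.6]
opening: 0.0042
```

```bash
python3 -c "
from h import *
to([.52,.05,.3],92.3)"
```

```text
t 14.5 pos [ 0.501  -0.0346  0.298 ] ang 20.66 F [ 0.6 -0.6 -1.6] op 0.0042 -> shift [ 0.1587 -0.2416 -0.007 ] roll -2.500625981764106 q [-0.22 -0.27  1.83 -0.    1.58 -0.58]
```

Emit:
{"fn": "step_arm", "kwargs": {"targets": [[[-1,0.08,-0.12,-0.007,-0.35],[-1,0.16,-0.24,-0.007,-0.7],[-1,0.16,-0.24,-0.007,-1],[-1,0.16,-0.24,-0.007,-1]]]}}

```text
clock: 15.0
ee_pos: [0.5206, 0.0492, 0.2994]
ee_rot: [[0.655, 0.756, -0.002], [0.756, -0.655, -0.001], [-0.003, -0.001, -1.0]]
contact_force: [-0.3, -0.2, -0.8]
opening: 0.0045
```

```bash
python3 -c "
from h import *
to([.549,.12,.3],92.3)"
```

```text
t 15.0 pos [0.5206 0.0492 0.2994] ang 49.1 F [-0.3 -0.2 -0.8] op 0.0045 -> shift [ 0.2403 -0.0829 -0.0026] roll -1.5079515510287627 q [-0.05 -0.22  1.78 -0.    1.58 -0.9 ]
```

Emit:
{"fn": "step_arm", "kwargs": {"targets": [[[-1,0.12,-0.04,-0.003,-0.35],[-1,0.24,-0.083,-0.003,-0.7],[-1,0.24,-0.083,-0.003,-1],[-1,0.24,-0.083,-0.003,-1]]]}}

```text
clock: 15.5
ee_pos: [0.549, 0.1192, 0.2997]
ee_rot: [[0.218, 0.976, -0.003], [0.976, -0.218, -0.002], [-0.002, -0.003, -1.0]]
contact_force: [0.1, 0.4, -0.6]
opening: 0.0046
```

```bash
python3 -c "
from h import *
to([.549,.12,.298],92.3)"
```

```text
t 15.5 pos [0.549  0.1192 0.2997] ang 77.43 F [ 0.1  0.4 -0.6] op 0.0046 -> shift [ 0.0024 -0.0007  0.0056] roll -0.5189767475944528 q [ 0.08 -0.12  1.7  -0.    1.57 -1.27]
```

Emit:
{"fn": "step_arm", "kwargs": {"targets": [[[-1,0.002,-0.001,0.005,-0.3],[-1,0.002,-0.001,0.005,-0.52],[-1,0.002,-0.001,0.005,-0.52],[-1,0.002,-0.001,0.005,-0.52]]]}}

```text
clock: 16.0
ee_pos: [0.5489, 0.1193, 0.2982]
ee_rot: [[-0.036, 0.999, -0.003], [0.999, 0.036, -0.001], [-0.001, -0.003, -1.0]]
contact_force: [0.4, -0.3, -1.1]
opening: 0.0045
```

```bash
python3 -c "
from h import *
to([.549,.12,.181],92.3)
p,d,c=snap('wrist','o');held('o',step=24)
X=cloud(d,c).reshape(-1,3); X=X[(X[:,2]>.138)&(X[:,2]<.162)&(abs(X[:,0]-.547)<.03)]
A=np.polyfit(X[:,1],X[:,0],1); print('bar x at .12',np.polyval(A,.12),A)"
```

```text
t 16.0 pos [0.5489 0.1193 0.2982] ang 92.08 F [ 0.4 -0.3 -1.1] op 0.0045 -> shift [0.0029 0.0016 0.3907] roll -0.00778907914143964 q [ 0.08 -0.12  1.7  -0.    1.57 -1.52]
148 9 u 310 318 tool xyz mm [ -0.5 -51.2  68.9]
172 11 u 309 319 tool xyz mm [ -0.4 -44.7  23.2]
196 13 u 309 321 tool xyz mm [  0.1 -37.3   3.9]
220 12 u 309 320 tool xyz mm [ -0.1 -25.    3.8]
244 13 u 309 331 tool xyz mm [  0.1 -12.2   3.5]
268 8 u 311 318 tool xyz mm [-0.2  1.5  3.4]
292 8 u 311 318 tool xyz mm [-0.2 16.   3.4]
316 12 u 309 320 tool xyz mm [-0.2 30.9  2.7]
bar x at .12 0.548465868453384 [-0.03794732  0.55301955]
```

View pics/o_wrist.png

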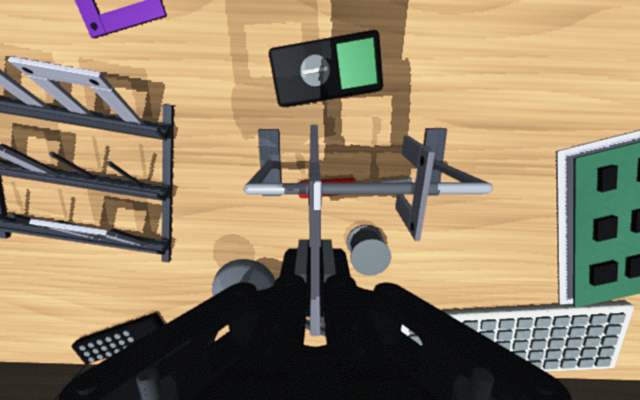

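Emit:
{"fn": "step_arm", "kwargs": {"targets": [[[-1,0.003,0,0.12,0],[-1,0.003,0,0.26,0],[-1,0.003,0,0.385,0],[-1,0.003,0,0.385,0],[-1,0.003,0,0.385,0]]]}}

```text
clock: 16.68
ee_pos: [0.5493, 0.1202, 0.1844]
ee_rot: [[-0.036, 0.999, -0.001], [0.999, 0.036, -0.001], [-0.001, -0.001, -1.0]]
contact_force: [0.0, 0.0, -0.7]
opening: 0.0042
```

```bash
python3 -c "
from h import *
to([.549,.12,.1745],92.3)
p,d,c=snap('side','p')
cv2.imwrite('pics/p_sc.png',cv2.resize(p[80:220,270:390],None,fx=4,fy=4,interpolation=2))"
```

```text
t 16.68 pos [0.5493 0.1202 0.1844] ang 92.08 F [ 0.   0.  -0.7] op 0.0042 -> shift [-0.0005 -0.0009  0.033 ] roll -0.007602156449284817 q [ 0.08 -0.05  1.82 -0.    1.37 -1.52]
```

View pics/p_sc.png

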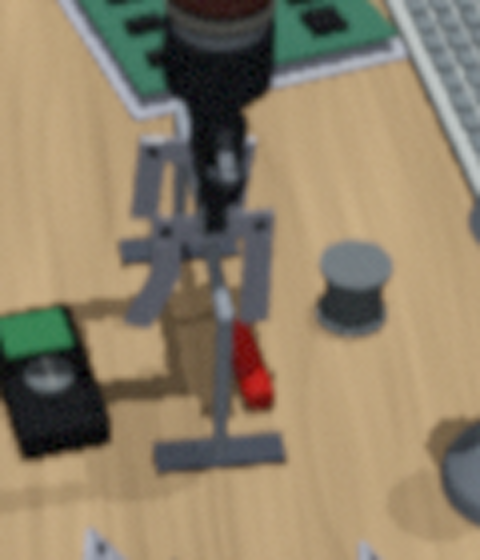

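The bent bracket is astride the bar, with its legs at (155,270) and (258,265) in the crop. Lowering it onto the bar.

Emit:
{"fn": "step_arm", "kwargs": {"targets": [[[-1,0,0,0.016,0],[-1,0,0,0.03,0],[-1,0,0,0.033,0],[-1,0,0,0.033,0]]]}}

```text
clock: 17.23
ee_pos: [0.5499, 0.1203, 0.1758]
ee_rot: [[-0.037, 0.999, 0.001], [0.999, 0.037, -0.001], [-0.001, 0.001, -1.0]]
contact_force: [0.2, 0.1, 1.8]
opening: 0.0043
```

Light contact. Releasing.

Emit:
{"fn": "step_arm", "kwargs": {"targets": [[[-0.8,0,0,0,0],[-0.6,0,0,0,0],[-0.4,0,0,0,0],[-0.4,0,0,0,0],[-0.4,0,0,-0.1,0],[-0.4,0,0,-0.3,0],[-0.4,0,0,-0.45,0],[-0.4,0,0,-0.45,0]]]}}

```text
clock: 18.23
ee_pos: [0.5519, 0.1206, 0.3167]
ee_rot: [[-0.037, 0.999, 0.011], [0.999, 0.037, -0.0], [-0.001, 0.011, -1.0]]
contact_force: [0.8, -0.3, -0.2]
opening: 0.0258
```

```bash
python3 -c "
from h import *
to([.549,.12,.1745],92.3)
snap('wrist','q')"
```

```text
t 18.23 pos [0.5519 0.1206 0.3167] ang 92.1 F [ 0.8 -0.3 -0.2] op 0.0258 -> shift [-0.0014 -0.0146  0.4738] roll -0.007153963041260129 q [ 0.08 -0.13  1.68 -0.    1.58 -1.52]
```

View pics/q_wrist.png

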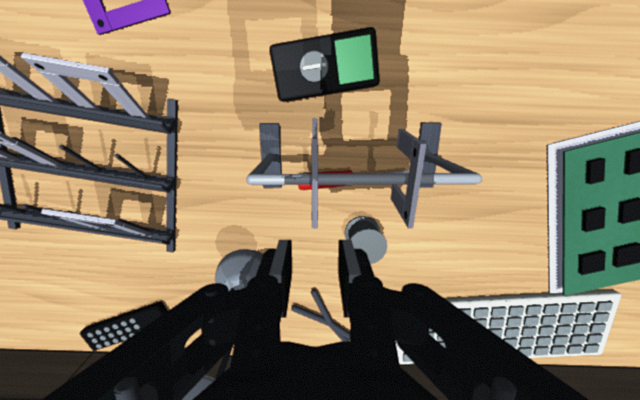

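Both brackets hang on the bar. I'll back off, let them settle and check in all views.

Emit:
{"fn": "step_arm", "kwargs": {"targets": [[[-0.4,0,-0.1,-0.1,0],[-0.4,0,-0.3,-0.2,0],[-0.4,-0.2,-0.4,-0.2,0],[-0.4,-0.4,-0.4,-0.2,0],[-0.4,-0.4,-0.4,-0.2,0],[-0.4,-0.4,-0.4,-0.2,0],[-0.4,-0.4,-0.4,-0.2,0],[-0.4,-0.4,-0.4,-0.2,0]]]}}

```text
clock: 19.27
ee_pos: [0.435, -0.0026, 0.3724]
ee_rot: [[-0.039, 0.999, 0.004], [0.999, 0.039, -0.001], [-0.001, 0.004, -1.0]]
contact_force: [0.6, 0.8, 0.2]
opening: 0.0259
```

```bash
python3 -c "
from h import *
to([.549,.12,.1745],92.3)
p,d,c=snap('side','r')
cv2.imwrite('pics/r_sc.png',cv2.resize(p[80:325,265:430],None,fx=2.4,fy=2.4,interpolation=2))
p,d,c=snap('top','r'); P=cloud(d,c)
cv2.imwrite('pics/r_tc.png',cv2.resize(p[75:265,190:440],None,fx=3,fy=3,interpolation=2))
for n,(u,v) in dict(lamp=(299,115),spool=(250,153),meter=(275,222),drv=(272,178)).items(): print(n,P[v,u].round(3))
X=P[150:215,210:310].reshape(-1,3); X=X[(X[:,2]>.16)&(X[:,2]<.18)]
for lo,hi in((.09,.15),(.19,.25)):
    Y=X[(X[:,1]>lo)&(X[:,1]<hi)]; print(len(Y),Y.min(0).round(3),Y.max(0).round(3))
"
```

```text
t 19.27 pos [ 0.435  -0.0026  0.3724] ang 92.23 F [0.6 0.8 0.2] op 0.0259 -> shift [0.3942 0.3928 0.6611] roll -0.0025550135194099366 q [-0.18 -0.46  1.85  0.    1.75 -1.79]
lamp [0.74  0.012 0.284]
spool [0.669 0.204 0.056]
meter [0.431 0.027 0.67 ]
drv [0.583 0.131 0.025]
61 [0.516 0.116 0.161] [0.594 0.125 0.178]
67 [0.504 0.216 0.16 ] [0.592 0.223 0.177]
```

View pics/r_sc.png

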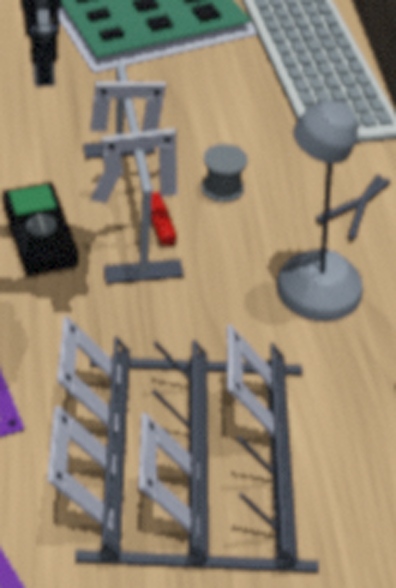

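View pics/r_tc.png

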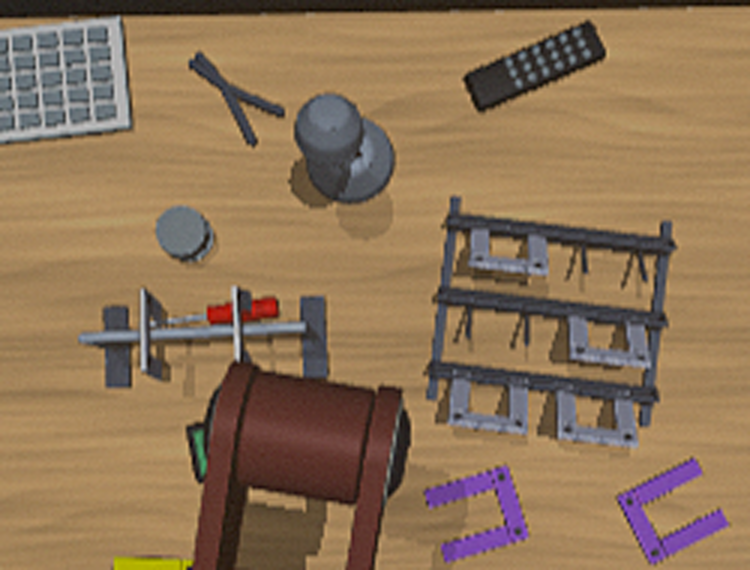

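Both odd brackets hang level astride the bar at crop (128,90) and (138,142). The four sound ones are in the rack, and the lamp, spool, meter and driver look unmoved.

```bash
python3 -c "
from h import *
print(finish_job())"
```

```text
the job is handed in; nothing more can be done
None
```

Both odd brackets now hang astride the rework rail's bar, and the job is handed in after about 19.4 s of the 64 s allowed.

- **What I did:** I took the short bracket from the far row, right place, and the bent one from the middle row, left place. Each was gripped at the crossbar, drawn out along its lean past the wire, and squeezed upright in the gripper. I lowered each onto the bar until light contact (about 2–5 N), then released it and backed off. They hang about 100 mm apart.
- **Last checks:** The final side and top views, taken with the robot clear, show both brackets level on the bar with one leg down each side. The four sound brackets are still in their places.
- **Other things on the bench:** Depth readings of the lamp and driver matched the start, and the spool agreed to within 5 mm in height, which is sensor noise. The arm covered the meter in the final top view, so I could judge it only from the side view, where it looks unmoved.

No check failed or disagreed.

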